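# Pack the calibration tray at the radio test bench

## Robot

A 6-joint arm with a two-finger parallel gripper is mounted at the origin on the work surface. World frame = base frame: x ahead of the robot, y to its left, z up, the work surface at z = 0. Lengths are in m, angles in rad, forces in N, time in s.
With the tool pointing down it reaches from about 0.325 to 0.925 m from the base axis. Payload 3.1 kg.
Tool frame: the origin (TCP) lies between the finger pads; the fingertips stand 8 mm ahead of it and the grasp point (between the pads) lies 11 mm behind it; z points along the fingers, y is the line along which they close (so a half turn about z gives the same grasp; the last joint's range is limited). The gripper opens to 85 mm and grips with 20 to 120 N. Pads are 22 mm wide; open, the fingers measure 114 mm over their backs; the gripper's body (76 mm by 85 mm) begins 54 mm behind the grasp point. The pads swing forward as they close: fully open they stand 13 mm farther back than shut.
Start: joints at [-1.224, 0.217, 1.613, -0, 1.311, -0.112], TCP at [0.277, -0.56, 0.239] pointing down, gripper open.
Joint ranges: [-2.75, 2.75], [-0.78, 2.1], [0.31, 2.55], [-1.13, 4.27], [0.13, 2.63], [-2.58, 2.58]. Speed limits (rad/s): [2.79, 2.79, 3.14, 3.14, 3.14, 3.14].

## Interface

Orientations are given as a unit quaternion [w, x, y, z].
In Python, from station import r, viewer, hand_in gives the robot as it stands.
- The arm moves only by the tool play_rows, never from a script. Its argument "moves" is text: rows parted by semicolons, each of 6 numbers parted by spaces: the shift along the world's x, y, z in units of 0.02 m (1.0 is 0.02 m), then the turn, a rotation vector about the world's x, y, z in units of 0.08 rad (1.0 is 0.08 rad). A call has 1 to 8 rows; each row shifts and turns the commanded pose from where the row before left it; what a row does not reach is not made up. A row lasts 1/10 s, in which the tool goes at most 50 mm and 8.59 degrees, less where a joint would pass 70% of its speed; a pose out of reach is approached as far as the arm can. A call with a number of a shift or a turn outside -1 to 1 is refused whole. A call with a gripper value outside its range is refused whole. "grip" is the opening, from 0 (shut) to 1 (fully open), set as the call begins (left out, the last holds). The fingers move at their own pace and stop on an object; "newtons" is the grip in N (left out, the last holds). Time passes only in rows, so rows that do not move let the fingers close. It gives the time, the measured TCP pose, the force, the opening and the grip force at its end, in the units of the state.
- r.get_state(): the state, without advancing time (a new reading comes with each control period).
- viewer.get_image(name): name is "side" or "top"; returns the picture (420x560x3 uint8, red, green, blue); there is no depth.
- viewer.camera_params(name): a dict with "fx", "fy", "cx", "cy" (pixels), "world_to_cam" (4x4, takes a point from world to camera coordinates). Camera axes: x right, y down, z forward; pixel columns grow to the right and rows downward; lengths in m; the calibration is good to about 2 mm. A picture is of the moment at which its call begins. camera_params takes no time and is no camera call.
- hand_in(): hands the job in; it is judged then, once.
Trained networks look in the newest picture that a camera, given by its name, has taken for a name from the list of things; names that differ only in an ending like _2 or _b are one class to them, and where a whole thing is asked for, a point or a joint stands for the part that bears it (a point fixed in the world has none). Each returns a list of dicts, best first, with "score" (0 to 1); they miss things now and then, are a little off and sometimes report something else, mostly with a low value. They report only what shows in the picture. A call takes as long as a camera call. They do not tell look-alikes from the thing itself.
- viewer.find_in(thing, camera): "extent" ([left, top, right, bottom] as shares, 0 to 1, of the picture: columns of its width, rows of its height, round what is visible of it).
The state is a dict: "time": time; "joint_positions": joint angles; "qd": joint speeds; "effort": joint torques, N m; "tcp_pos": TCP position; "ee_rot": TCP orientation; "ft_force": force on the tool from outside, world axes, zero at the start; "torque": the same for the moment, N m; "opening": finger opening in m; "grasp_force": force on a finger pad.
Only numpy, scipy, OpenCV 4.12 (cv2) and the standard library are available. Lean on these libraries where they do the work, as an engineer would, in place of code of your own. Each camera call takes 0.05 s, during which the arm holds its last target. There are 200 camera calls.

## Task

Pack the calibration tray: set the small finned load, the large finned load, the filter box that has a connector at each end, and the square oscillator can upright into the tray's pockets, each fully down in the pocket cut to its own shape and size. Leave the ferrite ring and the plain box without connectors standing where they are.

Things in the scene. Friction and masses are not known exactly. Their poses are not given: they have to be found in the camera images.
- small_load: Small dark-grey finned round heat-sink load with a brass connector on top: diameter 30 mm, finned body 36 high, connector 11 diameter and 10 high above it, about 60 g. Stands loose and upright on the table, to the right of the tray, place and yaw differ. Origin: centre of its underside; z up.
- large_load: Large dark-grey finned round heat-sink load with a brass connector on top: diameter 48 mm, finned body 36 high, connector 11 diameter and 10 high above it, about 140 g. Stands loose and upright on the table, to the right of the tray, place and yaw differ. Origin: centre of its underside; z up.
- filter: Aluminium filter box with a round brass connector on each short end: box 46 (x) x 28 (y) x 32 mm high, connectors on the +x and -x ends, 70 long over the connectors, their axis 16 above the underside; about 100 g. Grip it across the 28 width. Stands loose and upright on the table, to the right of the tray, place and yaw differ. Origin: centre of its underside; z up.
- oscillator: Square plain steel oscillator can, 42 x 42 x 32 mm high, sides along x and y, about 90 g. Stands loose and upright on the table, to the right of the tray, place and yaw differ. Origin: centre of its underside; z up.
- plain_box: Look-alike, to be left: plain aluminium box without connectors, 46 (x) x 28 (y) x 32 mm high. Stands loose and upright on the table, to the right of the tray, place and yaw differ. Origin: centre of its underside; z up.
- ferrite_ring: Look-alike, to be left: dark ferrite ring, outside diameter 48 mm, with a 26 mm hole right through it, 30 mm high. Stands loose and upright on the table, to the right of the tray, place and yaw differ. Origin: centre of its underside; z up.
- pocket_small_round: Block with the small round pocket, diameter 46, for the small load. Grey block 100 x 100 x 14 mm, dark pocket floor, one of four, 105 apart, two by two (order differs) in a fixed aluminium tray 222 x 222 (rim 16 above table, yaw differs). Origin: centre of block underside, 5 above table; z up, x and y along its sides. Pocket centred, 10 deep, floor 4 above origin, rim 14.
- pocket_large_round: Block with the large round pocket, diameter 66, for the large load. Grey block 100 x 100 x 14 mm, dark pocket floor, one of four, 105 apart, two by two (order differs) in a fixed aluminium tray 222 x 222 (rim 16 above table, yaw differs). Origin: centre of block underside, 5 above table; z up, x and y along its sides. Pocket centred, 10 deep, floor 4 above origin, rim 14.
- pocket_oblong: Block with the oblong pocket, 88 long (along its x) x 46 wide (along its y), for the filter box, either way round. Grey block 100 x 100 x 14 mm, dark pocket floor, one of four, 105 apart, two by two (order differs) in a fixed aluminium tray 222 x 222 (rim 16 above table, yaw differs). Origin: centre of block underside, 5 above table; z up, x and y along its sides. Pocket centred, 10 deep, floor 4 above origin, rim 14.
- pocket_square: Block with the square pocket, 58 x 58, sides along x and y, for the oscillator can, any quarter turn. Grey block 100 x 100 x 14 mm, dark pocket floor, one of four, 105 apart, two by two (order differs) in a fixed aluminium tray 222 x 222 (rim 16 above table, yaw differs). Origin: centre of block underside, 5 above table; z up, x and y along its sides. Pocket centred, 10 deep, floor 4 above origin, rim 14.
Mind the look-alikes: they are no part of the job. What is shaped like the small_load but orange is not meant. Leave any purple look-alike of the filter alone.

How it is judged:
At the end, for the whole second after the job is handed in: Each of the four pieces stands in its own pocket: within 15 mm of the pocket's centre, underside within 4 mm of the pocket floor, upright within 7 degrees, at rest, released. Plain box and ferrite ring stand upright within 25 mm of where they started (horizontal distance between small_load and pocket_small_round below 0.015 m and z of small_load in the frame of pocket_small_round below 0.008 m and angle between each of small_load, large_load, filter, oscillator, plain_box, ferrite_ring's own z axis and vertical below 0.12 rad and linear speed of each of small_load, large_load, filter, oscillator below 0.02 m/s and horizontal distance between large_load and pocket_large_round below 0.015 m and z of large_load in the frame of pocket_large_round below 0.008 m and horizontal distance between filter and pocket_oblong below 0.015 m and z of filter in the frame of pocket_oblong below 0.008 m and horizontal distance between oscillator and pocket_square below 0.015 m and z of oscillator in the frame of pocket_square below 0.008 m and distance of each of plain_box, ferrite_ring from where it was at the start of the episode below 0.025 m); the robot touches nothing.
It fails at once if the plain box look-alike is moved more than 25 mm or knocked over (distance of plain_box from where it was at the start of the episode above 0.025 m or angle between plain_box's own z axis and vertical above 0.5 rad).
It fails at once if the ferrite ring look-alike is moved more than 25 mm or knocked over (distance of ferrite_ring from where it was at the start of the episode above 0.025 m or angle between ferrite_ring's own z axis and vertical above 0.5 rad).
It also fails if it takes over 106 s, if anything falls off the work surface, if the arm or the gripper's body presses on something with over 40 N, if the wrist force passes 120 N, or if a joint passes its speed limit or range.

## Working session

There is one attempt and no reset: what is moved stays moved. The work goes in short steps, Python scripts to look and compute and a tool call to move; the robot and the scene stay as the last step left them, time stands still between calls to the robot, and variables do not carry over. Pictures are saved under pics/ and viewed, at most 14 in all, crops included, and the job is handed in when it is done.

Besides the shell and the picture viewer there is one more tool, called by a JSON object that holds its "name" and its "arguments", one argument or row to a line. play_rows: Moves the arm, as the interface text tells. Shifts and turns lie within -1 to 1; 1 stands for 0.02 m of shift or 0.08 rad of turn. Its arguments: {"type":"object","properties":{"moves":{"type":"string"},"grip":{"type":"number"},"newtons":{"type":"number"}},"required":["moves"]}

```bash
ls; mkdir -p pics
python3 - <<'E'
from station import r,viewer
import cv2,numpy as np
for n in("top","side"):
    im=viewer.get_image(n); cv2.imwrite(f"pics/{n}0.png",im[:,:,::-1])
    p=viewer.camera_params(n); print(n,p["fx"],p["cx"],p["cy"],np.round(p["world_to_cam"],3).tolist())
    for t in ["small_load","large_load","filter","oscillator","plain_box","ferrite_ring"]:
        for d in viewer.find_in(t,n)[:3]:
            e=np.array(d["extent"])*[560,420,560,420]; print(t,round(d["score"],2),np.round(e,1))
print(r.get_state())
E
```

```text
pics
top 383.97768978656734 282.0441244347279 210.4454421597228 [[-0.066, -0.998, -0.001, -0.034], [-0.973, 0.064, -0.223, 0.548], [0.222, -0.014, -0.975, 0.879], [0.0, 0.0, 0.0, 1.0]]
small_load 0.61 [329.  189.9 347.1 203.7]
small_load 0.52 [306.5 178.2 319.5 190.5]
large_load 0.74 [364.2 180.7 384.1 200.5]
filter 0.73 [385.9 239.4 398.5 262.8]
filter 0.62 [426.  237.9 444.3 265. ]
oscillator 0.73 [277.5 195.4 299.9 217.9]
plain_box 0.59 [332.1 241.8 349.  262.6]
ferrite_ring 0.46 [281.3 237.4 296.3 258.4]
side 424.13973779857395 280.2450141685466 206.2287365269777 [[-0.685, -0.728, 0.019, 0.334], [-0.405, 0.359, -0.841, 0.283], [0.606, -0.584, -0.541, 0.521], [0.0, 0.0, 0.0, 1.0]]
small_load 0.71 [313.8 175.3 328.  197. ]
small_load 0.58 [288.1 176.2 298.5 199.3]
large_load 0.66 [333.9 162.8 353.4 187.7]
filter 0.43 [392.  181.7 404.5 203.2]
oscillator 0.56 [271.3 198.8 300.9 222.6]
plain_box 0.96 [355.3 205.5 381.5 225.9]
ferrite_ring 0.83 [305.8 223.5 335.7 248.2]
ferrite_ring 0.4 [102.5 234.6 183.4 285.9]
{'time': 0.7, 'joint_positions': array([-1.22422740e+00,  2.16851420e-01,  1.61334889e+00,  1.49918270e-05,
        1.31131945e+00, -1.12216054e-01]), 'qd': array([ 1.19870549e-04,  3.78089361e-04, -1.43305669e-03,  1.77175915e-03,
       -4.14719196e-05, -2.16923487e-03]), 'effort': array([ 4.85933033e-04, -3.96737051e+01, -3.04160714e+01, -2.32608836e-04,
        6.90001707e-04, -6.49488058e-06]), 'tcp_pos': array([ 0.27681339, -0.56039466,  0.23935717]), 'ee_rot': array([3.53501037e-05, 9.73805150e-01, 2.27384099e-01, 1.14563393e-05]), 'ft_force': array([ 0.86512353,  0.83065002, -0.33428995]), 'torque': array([ 0.0213946 , -0.04563698, -0.00665988]), 'grasp_force': 0.0, 'opening': 0.08541280867230301}
```

Run:
```python
import cv2
a=cv2.imread("pics/top0.png"); c=a[130:310,130:460]
cv2.imwrite("pics/top0c.png",cv2.resize(c,(792,432),interpolation=cv2.INTER_CUBIC))
```

```text
(no output)
```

View pics/top0c.png

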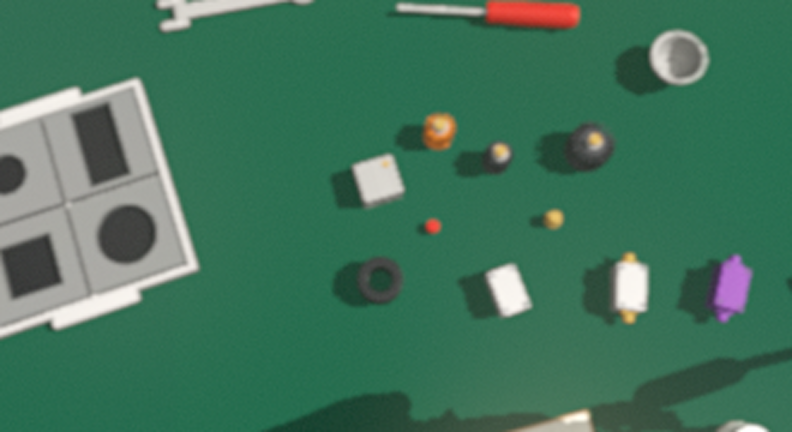

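View pics/side0.png

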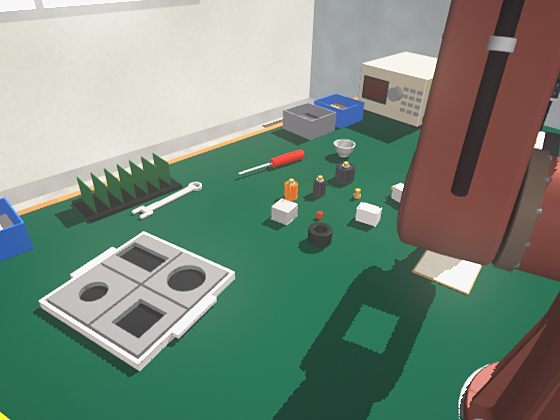

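Top crop (scale 2.4): small-load candidates are the orange one (440,130), not meant, and the dark one (499,156), chosen. The large load is the dark one with brass (590,145); the ring (380,280) is left. The filter is the box with brass ends (630,287); the plain box (508,290) and purple one (732,287) are left. The oscillator is (378,180). Pockets: oblong (100,144), large round (127,233), square (32,266), small round (5,174).

```bash
cat > h.py <<'E'
import cv2,numpy as np
from scipy.optimize import minimize
from station import r,viewer
P=viewer.camera_params("top");W=np.array(P["world_to_cam"])
def proj(p,P=P):
    W=np.array(P["world_to_cam"]);q=np.atleast_2d(p)@W[:3,:3].T+W[:3,3];return np.c_[P["fx"]*q[:,0]/q[:,2]+P["cx"],P["fy"]*q[:,1]/q[:,2]+P["cy"]]
def back(u,v,z,P=P):
    W=np.array(P["world_to_cam"]);d=W[:3,:3].T@np.array([(u-P["cx"])/P["fx"],(v-P["cy"])/P["fy"],1]);c=-W[:3,:3].T@W[:3,3];return c+d*(z-c[2])/d[2]
t=np.linspace(0,2*np.pi,32,endpoint=False)
def cyl(d,h):return np.vstack([np.c_[np.cos(t)*d/2,np.sin(t)*d/2,t*0+z] for z in(0,h)])
def box(a,b,h):return np.array([[x*a/2,y*b/2,z] for x in(-1,1) for y in(-1,1) for z in(0,h)])
def mask(im,thr=.25):
    f=im.astype(float);g=(f[...,1]-f[...,0])/(f.max(2)+1);return (g<thr).astype(np.uint8)
def fit(m,parts,x0,z0=0,S=4,R=34):
    u0,v0=proj([x0[0],x0[1],z0])[0].astype(int)
    crop=m[v0-R:v0+R,u0-R:u0+R]; big=cv2.resize(crop.astype(np.float32),None,fx=S,fy=S,interpolation=cv2.INTER_LINEAR)>.5
    n,l=cv2.connectedComponents(big.astype(np.uint8));yy,xx=np.nonzero(big);k=np.argmin((yy-R*S)**2+(xx-R*S)**2);big=l==l[yy[k],xx[k]]
    def cost(q):
        c,s=np.cos(q[2]),np.sin(q[2]);M=np.zeros(big.shape,np.uint8)
        for p in parts:
            w=p@np.array([[c,s,0],[-s,c,0],[0,0,1]])+[q[0],q[1],z0]
            h=cv2.convexHull(((proj(w)-[u0-R-.5+.5/S,v0-R-.5+.5/S])*S*16).astype(np.int32));cv2.fillConvexPoly(M,h,1,shift=4)
        return 1-(big&(M>0)).sum()/max(1,(big|(M>0)).sum())
    best=min((minimize(cost,[x0[0],x0[1],y],method="Nelder-Mead",options=dict(initial_simplex=np.array([x0[0],x0[1],y])+np.array([[0,0,0],[.01,0,0],[0,.01,0],[0,0,.3]]))) for y in np.arange(-1.5,1.6,.5)),key=lambda o:o.fun)
    return best.x,best.fun
con=cyl(11,10)/1000
SH=dict(small_load=[cyl(.03,.036),cyl(.011,.01)+[0,0,.036]],large_load=[cyl(.048,.036),cyl(.011,.01)+[0,0,.036]],
 filter=[box(.046,.028,.032),box(.07,.01,.01)+[0,0,.011]],oscillator=[box(.042,.042,.032)],plain_box=[box(.046,.028,.032)],ferrite_ring=[cyl(.048,.03)])
E
python3 - <<'E'
from h import *
im=cv2.imread("pics/top0.png")[:,:,::-1];m=mask(im)
px=dict(small_load=(499,158),large_load=(590,147),filter=(630,287),oscillator=(378,180),plain_box=(508,290),ferrite_ring=(380,280))
for n,(a,b) in px.items():
    x=back(130+a/2.4,130+b/2.4,.02)
    mm=m.copy()
    if n=="ferrite_ring": cv2.circle(mm,(int(130+a/2.4),int(130+b/2.4)),6,1,-1)
    q,c=fit(mm,SH[n],x);print(n,np.round(x[:2],3),np.round(q,3),round(c,2))
f=im.astype(int);dark=(f.max(2)<90)&(f.max(2)-f.min(2)<20)
n,l,st,ce=cv2.connectedComponentsWithStats(dark.astype(np.uint8))
for i in range(1,n):
    if st[i,4]>100 and ce[i,0]<230: print(st[i],ce[i].round(1),back(*ce[i],.013).round(3))
v=im[130:310,60:230];o=cv2.resize(np.dstack([m[130:310,60:460]*255]*3),(800,360));cv2.imwrite("pics/m.png",o)
cv2.imwrite("pics/tray.png",cv2.resize(v[:,:,::-1],None,fx=3,fy=3))
E
```

```text
small_load [ 0.583 -0.217] [ 0.585 -0.214 -0.975] 0.22
large_load [ 0.589 -0.316] [ 0.59  -0.314 -1.406] 0.2
filter [ 0.435 -0.34 ] [ 0.436 -0.339 -0.14 ] 0.15
oscillator [ 0.567 -0.086] [ 0.568 -0.084  0.276] 0.11
plain_box [ 0.441 -0.213] [ 0.442 -0.212  0.253] 0.16
ferrite_ring [ 0.46 -0.08] [ 0.461 -0.079  0.086] 0.14
[ 166   86   80   38 1879] [207.6 107.2] [0.859 0.114 0.013]
[ 20  91  56  45 466] [ 51.7 127.8] [0.827 0.538 0.013]
[161 174  22  33 462] [171.5 189.7] [0.63  0.214 0.013]
[125 195  15  16 177] [132.2 202.3] [0.603 0.315 0.013]
[171 216  24  23 423] [182.6 227.2] [0.529 0.186 0.013]
[131 228  24  26 425] [142.5 240.6] [0.501 0.287 0.013]
[ 30 250  32  46 700] [ 45.6 274.3] [0.432 0.527 0.013]
[175 364  74  32 328] [208.3 377.4] [0.166 0.128 0.013]
[ 179  373   80   47 2470] [218.1 401.8] [0.112 0.107 0.013]
```

View pics/m.png

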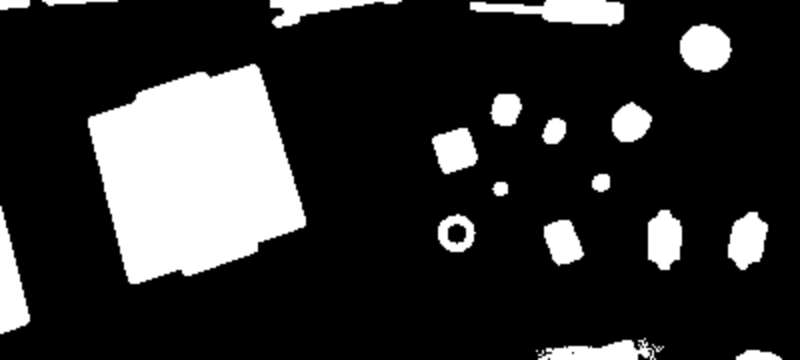

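Run:
```python
from h import *
S=viewer.camera_params("side")
for n,x in dict(small_load=(.585,-.214),large_load=(.59,-.314),filter=(.436,-.339),oscillator=(.568,-.084),plain_box=(.442,-.212),ferrite_ring=(.461,-.079)).items():
    p=np.vstack(SH[n])+[*x,0];u=proj(p,S);print(n,np.r_[u.min(0),u.max(0)].round())
for n,x in dict(obl=(.630,.2136),lg=(.529,.186),sq=(.5016,.2875),sm=(.603,.315)).items(): print(n,proj([*x,.014],S).round())
for n,(a,b) in dict(orange=(440,132),brass=(554,218),red=(433,226),purple=(732,287)).items(): print(n,back(130+a/2.4,130+b/2.4,.015).round(3))
a=cv2.imread("pics/top0.png")[170:280,270:460];cv2.imwrite("pics/close.png",cv2.resize(a,None,fx=4,fy=4,interpolation=cv2.INTER_CUBIC))
```

```text
small_load [311. 175. 325. 196.]
large_load [334. 161. 355. 183.]
filter [389. 182. 418. 206.]
oscillator [269. 197. 297. 225.]
plain_box [354. 200. 381. 226.]
ferrite_ring [306. 221. 331. 248.]
obl [[141. 257.]]
lg [[184. 279.]]
sq [[137. 318.]]
sm [[ 92. 292.]]
orange [ 0.618 -0.157  0.015]
brass [ 0.515 -0.27   0.015]
red [ 0.514 -0.141  0.015]
purple [ 0.429 -0.448  0.015]
```

View pics/close.png

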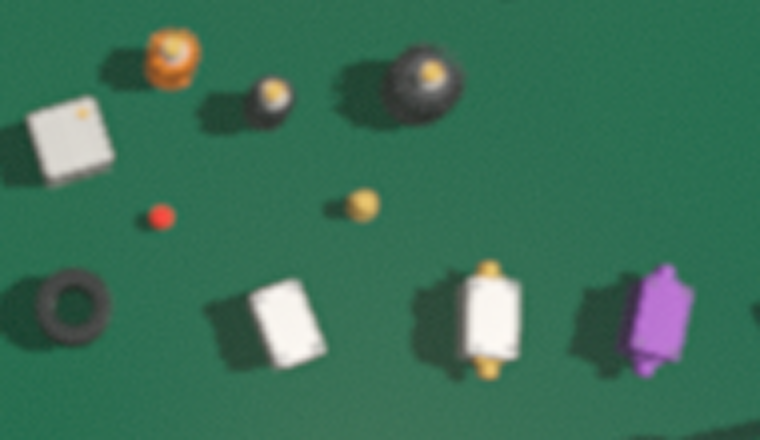

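Picture confirms: dark small load with brass top at (270,100), large at (425,82), the filter with brass ends at (490,320). Both cameras agree within about 4 mm. Starting with the filter.

{"name": "play_rows", "arguments": {
  "moves": ".66 .92 -.7 0 0 -.625;.66 .92 -.7 0 0 -.625;.66 .92 -.7 0 0 -.625;.66 .92 -.7 0 0 -.625;.66 .92 -.7 0 0 -.625;.66 .92 -.7 0 0 -.625;.66 .92 -.7 0 0 -.625;.66 .92 -.7 0 0 -.625",
  "grip": 1,
  "newtons": 40
}}

```text
time: 1.5
tcp_pos: [0.383, -0.4125, 0.127]
ee_rot: [0.0, 1.0, 0.028, 0.0]
ft_force: [0.5, 0.4, -0.4]
opening: 0.0851
grasp_force: 0.0
```

{"name": "play_rows", "arguments": {
  "moves": ".66 .92 -.7 0 0 -.625;.66 .92 -.7 0 0 -.625;.66 .92 -.7 0 0 -.625;.66 .92 -.7 0 0 -.625;0 0 0 0 0 0;0 0 0 0 0 0"
}}

```text
time: 2.1
tcp_pos: [0.4353, -0.3394, 0.0712]
ee_rot: [0.0, 0.998, -0.07, -0.0]
ft_force: [0.5, -0.1, -0.6]
opening: 0.0852
grasp_force: 0.0
```

Run:
```python
from h import *
for n in("top","side"):
    im=viewer.get_image(n); cv2.imwrite(f"pics/{n}1.png",im[:,:,::-1])
s=r.get_state();print(s["time"],s["tcp_pos"],s["ee_rot"])
a=cv2.imread("pics/top1.png")[190:300,300:480];b=cv2.imread("pics/side1.png")[140:250,310:490]
cv2.imwrite("pics/c1.png",cv2.resize(np.hstack([a,b]),None,fx=2.2,fy=2.2,interpolation=cv2.INTER_CUBIC))
```

```text
2.2 [ 0.43550792 -0.34081159  0.07223664] [ 8.00767934e-04  9.97512026e-01 -7.04892911e-02  6.13930829e-04]
```

View pics/c1.png

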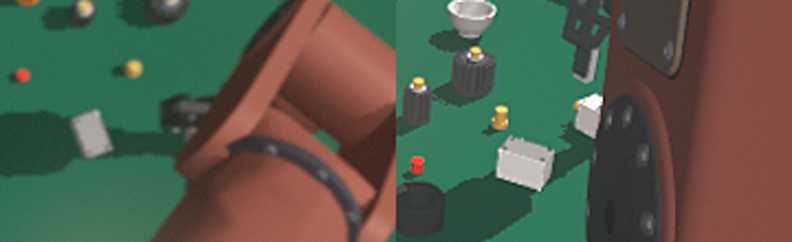

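The arm hides the filter in both views; the side view shows one finger (585,60) beyond the box's far end, as expected. Descending and gripping; the opening will tell.

{"name": "play_rows", "arguments": {
  "moves": "0 0 -.83 0 0 0;0 0 -.83 0 0 0;0 0 -.84 0 0 0;0 0 0 0 0 0"
}}

```text
time: 2.6
tcp_pos: [0.4336, -0.3394, 0.0199]
ee_rot: [-0.001, 0.997, -0.071, -0.001]
ft_force: [-0.7, 0.6, -0.1]
opening: 0.0856
grasp_force: 0.0
```

{"name": "play_rows", "arguments": {
  "moves": "0 0 0 0 0 0;0 0 0 0 0 0;0 0 0 0 0 0;0 0 0 0 0 0;0 0 0 0 0 0;0 0 0 0 0 0;0 0 0 0 0 0;0 0 0 0 0 0",
  "grip": 0
}}

```text
time: 3.4
tcp_pos: [0.4361, -0.3403, 0.0225]
ee_rot: [0.001, 0.998, -0.07, 0.001]
ft_force: [-0.5, 0.3, 6.7]
opening: 0.0268
grasp_force: 41.3
```

{"name": "play_rows", "arguments": {
  "moves": "0 0 1 0 0 0;0 0 1 0 0 0;0 0 1 0 0 0;0 0 1 0 0 0;.346 .99 0 0 0 .18;.346 .99 0 0 0 .18;.346 .99 0 0 0 .18;.346 .99 0 0 0 .18"
}}

```text
time: 4.2
tcp_pos: [0.4623, -0.259, 0.1004]
ee_rot: [-0.001, 0.999, -0.042, -0.001]
ft_force: [0.3, -0.4, -1.1]
opening: 0.0269
grasp_force: 40.6
```

{"name": "play_rows", "arguments": {
  "moves": ".346 .99 0 0 0 .18;.346 .99 0 0 0 .18;.346 .99 0 0 0 .18;.346 .99 0 0 0 .18;.346 .99 0 0 0 .18;.346 .99 0 0 0 .18;.346 .99 0 0 0 .18;.346 .99 0 0 0 .18"
}}

```text
time: 5.0
tcp_pos: [0.5175, -0.1008, 0.1004]
ee_rot: [-0.0, 1.0, 0.016, -0.001]
ft_force: [-0.5, 0.5, -0.8]
opening: 0.027
grasp_force: 40.6
```

{"name": "play_rows", "arguments": {
  "moves": ".346 .99 0 0 0 .18;.346 .99 0 0 0 .18;.346 .99 0 0 0 .18;.346 .99 0 0 0 .18;.346 .99 0 0 0 .18;.346 .99 0 0 0 .18;.346 .99 0 0 0 .18;.346 .99 0 0 0 .18"
}}

```text
time: 5.8
tcp_pos: [0.5728, 0.0573, 0.1002]
ee_rot: [-0.0, 0.997, 0.074, -0.001]
ft_force: [0.7, 0.1, -0.5]
opening: 0.0271
grasp_force: 40.6
```

{"name": "play_rows", "arguments": {
  "moves": ".346 .99 0 0 0 .18;.346 .99 0 0 0 .18;.346 .99 0 0 0 .18;.346 .99 0 0 0 .18;.346 .99 0 0 0 .18;.346 .99 0 0 0 .18;.346 .99 0 0 0 .18;.346 .99 0 0 0 .18"
}}

```text
time: 6.6
tcp_pos: [0.6281, 0.2155, 0.1]
ee_rot: [0.0, 0.991, 0.131, -0.001]
ft_force: [0.3, -0.3, -1.5]
opening: 0.0268
grasp_force: 40.5
```

Run:
```python
from h import *
im=viewer.get_image("side"); cv2.imwrite(f"pics/side2.png",im[:,:,::-1]);im2=viewer.get_image("top")
s=r.get_state();print(s["time"],s["tcp_pos"],s["ee_rot"],s["opening"])
a=im[160:340,20:280,::-1];b=im2[120:300,80:340,::-1]
cv2.imwrite("pics/c2.png",cv2.resize(np.hstack([a,b]),None,fx=1.5,fy=1.5,interpolation=cv2.INTER_CUBIC))
```

```text
6.7 [0.6287957  0.21707853 0.100395  ] [-3.94099050e-04  9.91265584e-01  1.31880014e-01 -2.21184912e-04] 0.027037709970470614
```

View pics/c2.png

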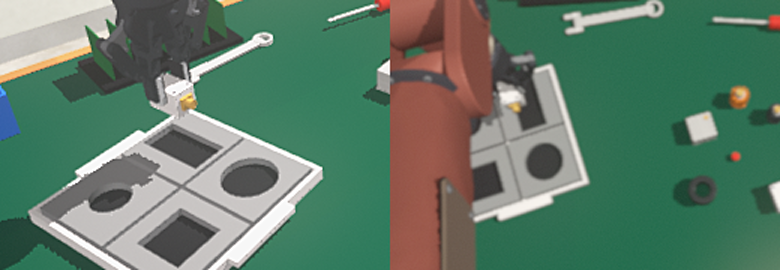

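The side view shows the filter held level above the oblong pocket, lengthways with it (180,97 above 185,147). Lowering.

{"name": "play_rows", "arguments": {
  "moves": ".05 -.1 -.84 0 0 0;0 0 -.84 0 0 0;0 0 -.84 0 0 0;0 0 -.6 0 0 0;0 0 -.2 0 0 0;0 0 0 0 0 0"
}}

```text
time: 7.3
tcp_pos: [0.6292, 0.2123, 0.0336]
ee_rot: [0.0, 0.991, 0.13, -0.001]
ft_force: [0.2, 0.3, -0.4]
opening: 0.0269
grasp_force: 40.6
```

Run:
```python
from h import *
im=viewer.get_image("side"); cv2.imwrite(f"pics/side3.png",im[:,:,::-1])
s=r.get_state();print(s["time"],s["tcp_pos"],s["ft_force"],s["opening"])
cv2.imwrite("pics/c3.png",cv2.resize(im[200:320,50:230,::-1],None,fx=4,fy=4,interpolation=cv2.INTER_CUBIC))
```

```text
7.35 [0.63016413 0.21268163 0.03467344] [ 0.21239245 -0.55407002 -0.32958912] 0.0275283491538066
```

View pics/c3.png

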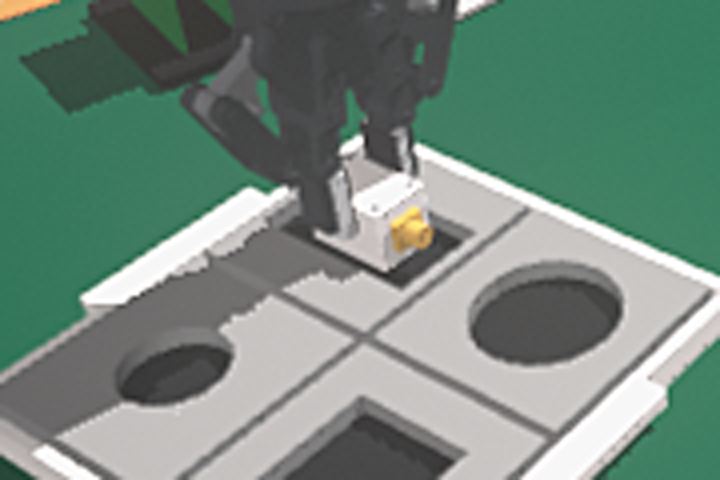

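Filter sits in the oblong pocket (390,225 in the crop). Releasing, then on to the oscillator.

{"name": "play_rows", "arguments": {
  "moves": "0 0 0 0 0 0;0 0 0 0 0 0;0 0 0 0 0 0;0 0 0 0 0 0;0 0 1 0 0 0;0 0 1 0 0 0;0 0 1 0 0 0;0 0 .5 0 0 0",
  "grip": 1
}}

```text
time: 8.15
tcp_pos: [0.6314, 0.2132, 0.1075]
ee_rot: [-0.0, 0.991, 0.131, 0.002]
ft_force: [1.5, 0.1, -0.4]
opening: 0.0856
grasp_force: 0.0
```

{"name": "play_rows", "arguments": {
  "moves": "-.155 -.742 0 0 0 .985;-.155 -.742 0 0 0 .985;-.155 -.742 0 0 0 .985;-.155 -.742 0 0 0 .985;-.155 -.742 0 0 0 .985;-.155 -.742 0 0 0 .985;-.155 -.742 0 0 0 .985;-.155 -.742 0 0 0 .985"
}}

```text
time: 8.95
tcp_pos: [0.6047, 0.0935, 0.1046]
ee_rot: [-0.0, 0.901, 0.433, -0.0]
ft_force: [-0.3, 0.2, 1.1]
opening: 0.0857
grasp_force: 0.0
```

{"name": "play_rows", "arguments": {
  "moves": "-.155 -.742 0 0 0 .985;-.155 -.742 0 0 0 .985;-.155 -.742 0 0 0 .985;-.155 -.742 0 0 0 .985;-.155 -.742 0 0 0 .985;-.155 -.742 0 0 0 .985;-.155 -.742 0 0 0 .985;-.155 -.742 0 0 0 .985"
}}

```text
time: 9.75
tcp_pos: [0.58, -0.0251, 0.1046]
ee_rot: [-0.0, 0.723, 0.691, -0.0]
ft_force: [-0.0, -0.6, -1.2]
opening: 0.0854
grasp_force: 0.0
```

{"name": "play_rows", "arguments": {
  "moves": "-.155 -.742 0 0 0 .985;-.155 -.742 0 0 0 .985;-.155 -.742 0 0 0 .985;-.155 -.742 0 0 0 .985;0 0 -.5 0 0 0;0 0 0 0 0 0;0 0 0 0 0 0"
}}

```text
time: 10.45
tcp_pos: [0.5673, -0.0831, 0.0939]
ee_rot: [-0.001, 0.607, 0.795, -0.0]
ft_force: [0.1, 0.2, 0.3]
opening: 0.0856
grasp_force: 0.0
```

Run:
```python
from h import *
im=viewer.get_image("side"); t=viewer.get_image("top")
s=r.get_state();print(s["time"],s["tcp_pos"],s["ee_rot"],s["opening"])
a=im[150:300,120:350,::-1];b=t[140:290,130:360,::-1]
cv2.imwrite("pics/c4.png",cv2.resize(np.hstack([a,b]),None,fx=1.7,fy=1.7,interpolation=cv2.INTER_CUBIC))
```

```text
10.55 [ 0.56795714 -0.08315397  0.09462382] [-2.64114182e-04  6.06517863e-01  7.95069816e-01  1.08810952e-05] 0.08529212390498618
```

View pics/c4.png

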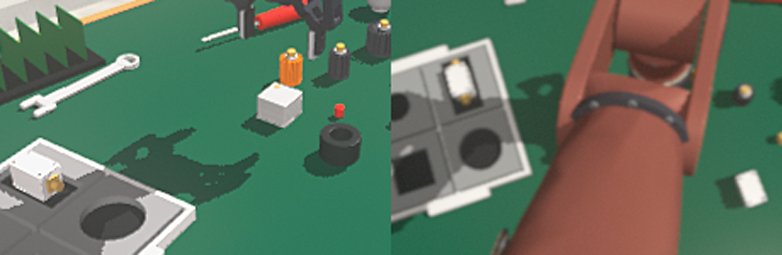

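Filter stands in its pocket (35,172 side; 460,80 top); the fingers straddle the oscillator (280,105). Descending.

{"name": "play_rows", "arguments": {
  "moves": "0 0 -1 0 0 0;0 0 -1 0 0 0;0 0 -1 0 0 0;0 0 -.8 0 0 0;0 0 0 0 0 0"
}}

```text
time: 11.05
tcp_pos: [0.5658, -0.0829, 0.0163]
ee_rot: [-0.003, 0.606, 0.795, -0.001]
ft_force: [-0.7, -1.1, -0.4]
opening: 0.0854
grasp_force: 0.0
```

{"name": "play_rows", "arguments": {
  "moves": "0 0 0 0 0 0;0 0 0 0 0 0;0 0 0 0 0 0;0 0 0 0 0 0;0 0 0 0 0 0;0 0 0 0 0 0",
  "grip": 0
}}

```text
time: 11.65
tcp_pos: [0.5693, -0.0844, 0.0204]
ee_rot: [0.001, 0.607, 0.795, 0.001]
ft_force: [0.2, -0.2, 5.7]
opening: 0.0416
grasp_force: 43.3
```

{"name": "play_rows", "arguments": {
  "moves": "0 0 1 0 0 0;0 0 1 0 0 0;0 0 1 0 0 0;0 0 1 0 0 0;-.175 .978 0 0 0 0;-.175 .978 0 0 0 0;-.175 .978 0 0 0 0;-.175 .978 0 0 0 0"
}}

```text
time: 12.45
tcp_pos: [0.553, -0.005, 0.0983]
ee_rot: [-0.001, 0.607, 0.795, -0.0]
ft_force: [0.1, 0.4, -0.5]
opening: 0.0409
grasp_force: 42.6
```

{"name": "play_rows", "arguments": {
  "moves": "-.175 .978 0 0 0 0;-.175 .978 0 0 0 0;-.175 .978 0 0 0 0;-.175 .978 0 0 0 0;-.175 .978 0 0 0 0;-.175 .978 0 0 0 0;-.175 .978 0 0 0 0;-.175 .978 0 0 0 0"
}}

```text
time: 13.25
tcp_pos: [0.525, 0.1514, 0.0982]
ee_rot: [-0.0, 0.607, 0.795, -0.0]
ft_force: [-0.1, -1.0, -1.2]
opening: 0.0411
grasp_force: 42.6
```

{"name": "play_rows", "arguments": {
  "moves": "-.175 .978 0 0 0 0;-.175 .978 0 0 0 0;-.175 .978 0 0 0 0;-.175 .978 0 0 0 0;-.175 .978 0 0 0 0;-.175 .978 0 0 0 0;-.175 .978 0 0 0 0;0 0 0 0 0 0"
}}

```text
time: 14.05
tcp_pos: [0.5004, 0.2894, 0.0983]
ee_rot: [-0.001, 0.606, 0.796, -0.0]
ft_force: [0.2, -0.1, -0.8]
opening: 0.0414
grasp_force: 42.6
```

{"name": "play_rows", "arguments": {
  "moves": ".05 -.05 -1 0 0 0;0 0 -1 0 0 0;0 0 -.8 0 0 0;0 0 -.4 0 0 0;0 0 -.2 0 0 0;0 0 0 0 0 0"
}}

```text
time: 14.65
tcp_pos: [0.5026, 0.2864, 0.0307]
ee_rot: [-0.0, 0.607, 0.795, -0.0]
ft_force: [0.5, 0.7, -0.9]
opening: 0.0409
grasp_force: 42.6
```

Run:
```python
from h import *
im=viewer.get_image("side")
s=r.get_state();print(s["time"],s["tcp_pos"],s["ft_force"],s["opening"])
cv2.imwrite("pics/c5.png",cv2.resize(im[220:370,30:240,::-1],None,fx=3.5,fy=3.5,interpolation=cv2.INTER_CUBIC))
```

```text
14.7 [0.50301562 0.28672245 0.0313204 ] [ 0.08344158  0.15017076 -1.84690677] 0.04099233304333581
```

View pics/c5.png

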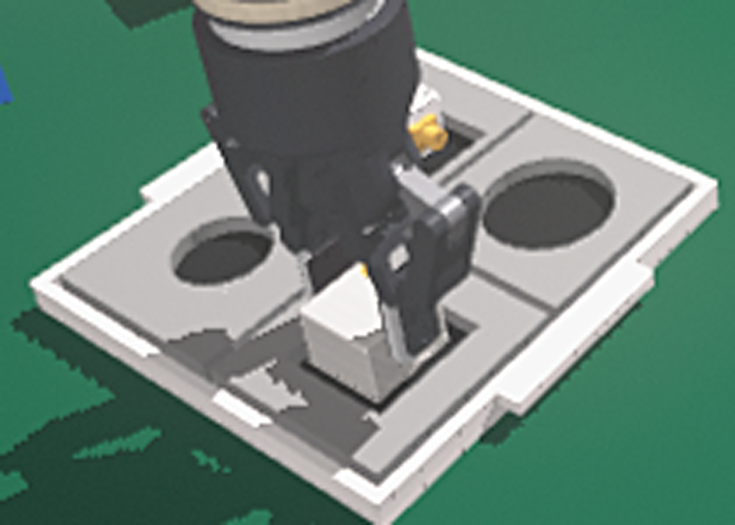

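The can is in the square pocket with gaps round it (340,350). Releasing and going on to the small load.

{"name": "play_rows", "arguments": {
  "moves": "0 0 0 0 0 0;0 0 0 0 0 0;0 0 0 0 0 0;0 0 0 0 0 0;0 0 1 0 0 0;0 0 1 0 0 0;0 0 1 0 0 0;0 0 .5 0 0 0",
  "grip": 1
}}

```text
time: 15.5
tcp_pos: [0.5037, 0.2873, 0.1031]
ee_rot: [0.001, 0.607, 0.795, 0.002]
ft_force: [-0.3, -0.1, -0.2]
opening: 0.0856
grasp_force: 0.0
```

{"name": "play_rows", "arguments": {
  "moves": ".16 -.967 0 0 0 0;.16 -.967 0 0 0 0;.16 -.967 0 0 0 0;.16 -.967 0 0 0 0;.16 -.967 0 0 0 0;.16 -.967 0 0 0 0;.16 -.967 0 0 0 0;.16 -.967 0 0 0 0"
}}

```text
time: 16.3
tcp_pos: [0.5279, 0.1311, 0.1006]
ee_rot: [-0.0, 0.607, 0.795, -0.0]
ft_force: [-0.2, -0.3, 0.4]
opening: 0.0855
grasp_force: 0.0
```

{"name": "play_rows", "arguments": {
  "moves": ".16 -.967 0 0 0 0;.16 -.967 0 0 0 0;.16 -.967 0 0 0 0;.16 -.967 0 0 0 0;.16 -.967 0 0 0 0;.16 -.967 0 0 0 0;.16 -.967 0 0 0 0;.16 -.967 0 0 0 0"
}}

```text
time: 17.1
tcp_pos: [0.5534, -0.0235, 0.1005]
ee_rot: [-0.0, 0.607, 0.795, -0.0]
ft_force: [0.5, 0.9, -0.2]
opening: 0.0856
grasp_force: 0.0
```

{"name": "play_rows", "arguments": {
  "moves": ".16 -.967 0 0 0 0;.16 -.967 0 0 0 0;.16 -.967 0 0 0 0;.16 -.967 0 0 0 0;.16 -.967 0 0 0 0;.16 -.967 0 0 0 0;.16 -.967 0 0 0 0;.16 -.967 0 0 0 0"
}}

```text
time: 17.9
tcp_pos: [0.5794, -0.1787, 0.1007]
ee_rot: [-0.0, 0.607, 0.795, -0.0]
ft_force: [-0.1, 0.2, -0.6]
opening: 0.0854
grasp_force: 0.0
```

{"name": "play_rows", "arguments": {
  "moves": ".16 -.967 0 0 0 0;.16 -.967 0 0 0 0;0 0 0 0 0 0;0 0 0 0 0 0"
}}

```text
time: 18.3
tcp_pos: [0.5856, -0.2167, 0.1008]
ee_rot: [-0.0, 0.607, 0.795, 0.0]
ft_force: [-0.3, -0.1, -0.4]
opening: 0.0851
grasp_force: 0.0
```

Run:
```python
from h import *
im=viewer.get_image("side"); t=viewer.get_image("top")
s=r.get_state();print(s["time"],s["tcp_pos"],s["opening"])
a=im[110:260,240:420,::-1];b=t[140:290,110:290,::-1]
cv2.imwrite("pics/c6.png",cv2.resize(np.hstack([a,b]),None,fx=2.2,fy=2.2,interpolation=cv2.INTER_CUBIC))
m=mask(t)
for n,x in dict(filter=(.63,.2136),oscillator=(.5016,.2875)).items():
    f=t.astype(int); br=((f.max(2)>135)).astype(np.uint8)
S=viewer.camera_params("side");print(proj([[.585,-.214,.046],[.59,-.314,.046]],S))
```

```text
18.4 [ 0.58537533 -0.21551819  0.10058367] 0.0854842544146893
[[319.16812297 175.98057957]
 [345.25589949 162.23429789]]
```

View pics/c6.png

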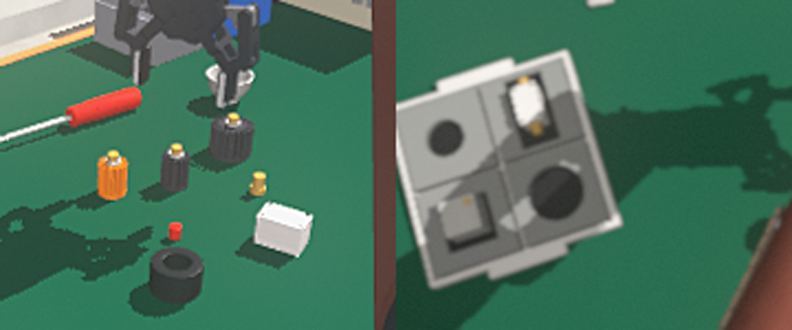

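Both placed pieces sit in their pockets (right half); connector tops in the side view match my estimates to within 1 px. Descending on the small load.

{"name": "play_rows", "arguments": {
  "moves": "0 0 -1 0 0 0;0 0 -1 0 0 0;0 0 -1 0 0 0;0 0 -.9 0 0 0;0 0 0 0 0 0"
}}

```text
time: 18.9
tcp_pos: [0.583, -0.2141, 0.0195]
ee_rot: [-0.003, 0.606, 0.795, -0.001]
ft_force: [-0.2, 0.2, 0.0]
opening: 0.0855
grasp_force: 0.0
```

{"name": "play_rows", "arguments": {
  "moves": "0 0 0 0 0 0;0 0 0 0 0 0;0 0 0 0 0 0;0 0 0 0 0 0;0 0 0 0 0 0;0 0 0 0 0 0;0 0 0 0 0 0",
  "grip": 0
}}

```text
time: 19.6
tcp_pos: [0.5868, -0.2167, 0.0243]
ee_rot: [0.001, 0.607, 0.795, 0.0]
ft_force: [-0.5, -0.7, 5.5]
opening: 0.0286
grasp_force: 39.8
```

{"name": "play_rows", "arguments": {
  "moves": "0 0 1 0 0 0;0 0 1 0 0 0;0 0 1 0 0 0;0 0 1 0 0 0;.033 .983 0 0 0 0;.033 .983 0 0 0 0;.033 .983 0 0 0 0;.033 .983 0 0 0 0"
}}

```text
time: 20.4
tcp_pos: [0.5864, -0.1343, 0.1004]
ee_rot: [-0.002, 0.606, 0.795, -0.0]
ft_force: [0.9, 0.2, -1.2]
opening: 0.0285
grasp_force: 39.6
```

{"name": "play_rows", "arguments": {
  "moves": ".033 .983 0 0 0 0;.033 .983 0 0 0 0;.033 .983 0 0 0 0;.033 .983 0 0 0 0;.033 .983 0 0 0 0;.033 .983 0 0 0 0;.033 .983 0 0 0 0;.033 .983 0 0 0 0"
}}

```text
time: 21.2
tcp_pos: [0.591, 0.0227, 0.1003]
ee_rot: [-0.002, 0.606, 0.795, -0.001]
ft_force: [0.2, -0.0, -0.6]
opening: 0.0284
grasp_force: 39.6
```

{"name": "play_rows", "arguments": {
  "moves": ".033 .983 0 0 0 0;.033 .983 0 0 0 0;.033 .983 0 0 0 0;.033 .983 0 0 0 0;.033 .983 0 0 0 0;.033 .983 0 0 0 0;.033 .983 0 0 0 0;.033 .983 0 0 0 0"
}}

```text
time: 22.0
tcp_pos: [0.5958, 0.1793, 0.1002]
ee_rot: [-0.002, 0.606, 0.795, -0.002]
ft_force: [-0.1, 0.3, 0.1]
opening: 0.0284
grasp_force: 39.6
```

{"name": "play_rows", "arguments": {
  "moves": ".033 .983 0 0 0 0;.033 .983 0 0 0 0;.033 .983 0 0 0 0;.033 .983 0 0 0 0;.033 .983 0 0 0 0;.033 .983 0 0 0 0;.033 .983 0 0 0 0;0 0 0 0 0 0"
}}

```text
time: 22.8
tcp_pos: [0.6035, 0.3178, 0.1032]
ee_rot: [-0.0, 0.606, 0.796, 0.001]
ft_force: [0.1, 0.6, -0.3]
opening: 0.0285
grasp_force: 39.6
```

{"name": "play_rows", "arguments": {
  "moves": "0 -.1 -1 0 0 0;0 0 -1 0 0 0;0 0 -.8 0 0 0;0 0 -.4 0 0 0;0 0 -.25 0 0 0;0 0 0 0 0 0"
}}

```text
time: 23.4
tcp_pos: [0.6039, 0.3126, 0.0342]
ee_rot: [0.0, 0.607, 0.795, 0.0]
ft_force: [-0.2, -1.4, -1.3]
opening: 0.0287
grasp_force: 39.6
```

Run:
```python
from h import *
im=viewer.get_image("side")
s=r.get_state();print(s["time"],s["tcp_pos"],s["ft_force"],s["opening"])
cv2.imwrite("pics/c7.png",cv2.resize(im[220:340,20:200,::-1],None,fx=4,fy=4,interpolation=cv2.INTER_CUBIC))
```

```text
23.45 [0.60426451 0.31274861 0.03454642] [ 0.77243504 -0.7920593  -0.0821721 ] 0.0285381002511003
```

View pics/c7.png

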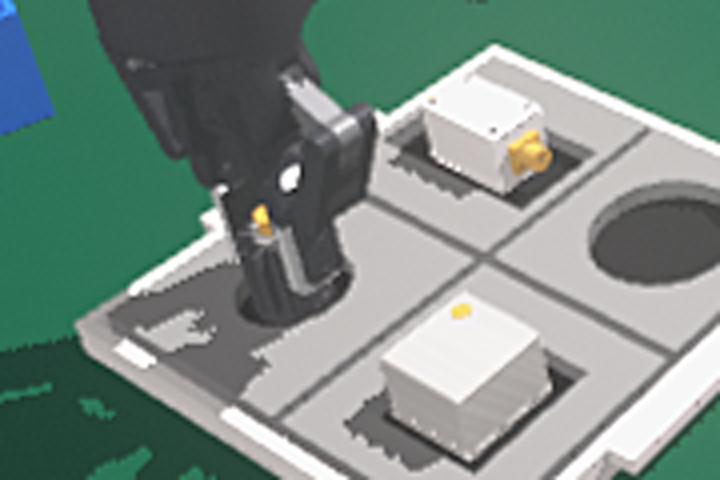

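Small load is inside its round pocket (290,290). Releasing; next the large load.

{"name": "play_rows", "arguments": {
  "moves": "0 0 -.05 0 0 0"
}}

```text
time: 23.55
tcp_pos: [0.6045, 0.3129, 0.0339]
ee_rot: [0.001, 0.607, 0.795, 0.001]
ft_force: [-0.3, -0.1, -1.5]
opening: 0.0282
grasp_force: 39.6
```

{"name": "play_rows", "arguments": {
  "moves": "0 0 0 0 0 0;0 0 0 0 0 0;0 0 0 0 0 0;0 0 0 0 0 0;0 0 1 0 0 0;0 0 1 0 0 0;0 0 1 0 0 0;0 0 .5 0 0 0",
  "grip": 1
}}

```text
time: 24.35
tcp_pos: [0.6048, 0.3132, 0.1054]
ee_rot: [0.001, 0.607, 0.795, 0.002]
ft_force: [0.7, 0.1, 0.6]
opening: 0.0853
grasp_force: 0.0
```

{"name": "play_rows", "arguments": {
  "moves": "-.022 -.98 0 0 0 0;-.022 -.98 0 0 0 0;-.022 -.98 0 0 0 0;-.022 -.98 0 0 0 0;-.022 -.98 0 0 0 0;-.022 -.98 0 0 0 0;-.022 -.98 0 0 0 0;-.022 -.98 0 0 0 0"
}}

```text
time: 25.15
tcp_pos: [0.5996, 0.1536, 0.1025]
ee_rot: [-0.0, 0.607, 0.795, -0.0]
ft_force: [0.6, -0.3, 0.5]
opening: 0.0853
grasp_force: 0.0
```

{"name": "play_rows", "arguments": {
  "moves": "-.022 -.98 0 0 0 0;-.022 -.98 0 0 0 0;-.022 -.98 0 0 0 0;-.022 -.98 0 0 0 0;-.022 -.98 0 0 0 0;-.022 -.98 0 0 0 0;-.022 -.98 0 0 0 0;-.022 -.98 0 0 0 0"
}}

```text
time: 25.95
tcp_pos: [0.5957, -0.003, 0.1025]
ee_rot: [-0.0, 0.607, 0.795, -0.0]
ft_force: [0.3, -0.0, 0.3]
opening: 0.0857
grasp_force: 0.0
```

{"name": "play_rows", "arguments": {
  "moves": "-.022 -.98 0 0 0 0;-.022 -.98 0 0 0 0;-.022 -.98 0 0 0 0;-.022 -.98 0 0 0 0;-.022 -.98 0 0 0 0;-.022 -.98 0 0 0 0;-.022 -.98 0 0 0 0;-.022 -.98 0 0 0 0"
}}

```text
time: 26.75
tcp_pos: [0.5919, -0.1596, 0.1025]
ee_rot: [-0.0, 0.607, 0.795, -0.0]
ft_force: [0.2, 0.1, -0.3]
opening: 0.0854
grasp_force: 0.0
```

{"name": "play_rows", "arguments": {
  "moves": "-.022 -.98 0 0 0 0;-.022 -.98 0 0 0 0;-.022 -.98 0 0 0 0;-.022 -.98 0 0 0 0;-.022 -.98 0 0 0 0;-.022 -.98 0 0 0 0;-.022 -.98 0 0 0 0;-.022 -.98 0 0 0 0"
}}

```text
time: 27.55
tcp_pos: [0.5894, -0.3161, 0.1029]
ee_rot: [0.0, 0.607, 0.795, 0.0]
ft_force: [0.8, -0.3, 0.5]
opening: 0.0853
grasp_force: 0.0
```

{"name": "play_rows", "arguments": {
  "moves": "0 0 0 0 0 0;0 0 0 0 0 0"
}}

```text
time: 27.75
tcp_pos: [0.5893, -0.3149, 0.1027]
ee_rot: [-0.0, 0.607, 0.795, 0.0]
ft_force: [-0.4, -0.3, -1.0]
opening: 0.0855
grasp_force: 0.0
```

{"name": "play_rows", "arguments": {
  "moves": ".05 0 -1 0 0 0;0 0 -1 0 0 0;0 0 -1 0 0 0;0 0 -1 0 0 0;0 0 -.2 0 0 0;0 0 0 0 0 0"
}}

```text
time: 28.35
tcp_pos: [0.5897, -0.3131, 0.0178]
ee_rot: [-0.001, 0.606, 0.795, 0.0]
ft_force: [-0.1, 0.4, 0.3]
opening: 0.0854
grasp_force: 0.0
```

{"name": "play_rows", "arguments": {
  "moves": "0 0 0 0 0 0;0 0 0 0 0 0;0 0 0 0 0 0;0 0 0 0 0 0;0 0 0 0 0 0;0 0 0 0 0 0",
  "grip": 0
}}

```text
time: 28.95
tcp_pos: [0.5916, -0.3154, 0.0208]
ee_rot: [0.002, 0.607, 0.795, 0.0]
ft_force: [-0.2, 1.1, 6.4]
opening: 0.047
grasp_force: 42.0
```

{"name": "play_rows", "arguments": {
  "moves": "0 0 1 0 0 0;0 0 1 0 0 0;0 0 1 0 0 0;0 0 1 0 0 0;-.117 .963 0 0 0 0;-.117 .963 0 0 0 0;-.117 .963 0 0 0 0;-.117 .963 0 0 0 0"
}}

```text
time: 29.75
tcp_pos: [0.5792, -0.2342, 0.0967]
ee_rot: [-0.002, 0.606, 0.795, -0.0]
ft_force: [-0.3, -0.3, -1.5]
opening: 0.0466
grasp_force: 41.5
```

{"name": "play_rows", "arguments": {
  "moves": "-.117 .963 0 0 0 0;-.117 .963 0 0 0 0;-.117 .963 0 0 0 0;-.117 .963 0 0 0 0;-.117 .963 0 0 0 0;-.117 .963 0 0 0 0;-.117 .963 0 0 0 0;-.117 .963 0 0 0 0"
}}

```text
time: 30.55
tcp_pos: [0.5622, -0.0819, 0.099]
ee_rot: [0.0, 0.607, 0.795, 0.0]
ft_force: [0.2, 0.4, -1.4]
opening: 0.0465
grasp_force: 41.5
```

{"name": "play_rows", "arguments": {
  "moves": "-.117 .963 0 0 0 0;-.117 .963 0 0 0 0;-.117 .963 0 0 0 0;-.117 .963 0 0 0 0;-.117 .963 0 0 0 0;-.117 .963 0 0 0 0;-.117 .963 0 0 0 0;-.117 .963 0 0 0 0"
}}

```text
time: 31.35
tcp_pos: [0.5433, 0.0721, 0.0991]
ee_rot: [0.0, 0.607, 0.795, 0.0]
ft_force: [0.5, -0.1, -1.9]
opening: 0.0468
grasp_force: 41.5
```

{"name": "play_rows", "arguments": {
  "moves": "-.117 .963 0 0 0 0;-.117 .963 0 0 0 0;-.117 .963 0 0 0 0;-.117 .963 0 0 0 0;-.117 .963 0 0 0 0;-.117 .963 0 0 0 0;0 0 0 0 0 0;0 0 0 0 0 0"
}}

```text
time: 32.15
tcp_pos: [0.5292, 0.1868, 0.099]
ee_rot: [0.0, 0.606, 0.795, -0.0]
ft_force: [-0.5, 0.5, -0.7]
opening: 0.0466
grasp_force: 41.5
```

{"name": "play_rows", "arguments": {
  "moves": "0 0 -1 0 0 0;0 0 -1 0 0 0;0 0 -.8 0 0 0;0 0 -.4 0 0 0;0 0 -.22 0 0 0;0 0 0 0 0 0"
}}

```text
time: 32.75
tcp_pos: [0.5299, 0.186, 0.0307]
ee_rot: [0.0, 0.607, 0.795, 0.0]
ft_force: [0.4, -0.3, -1.9]
opening: 0.0464
grasp_force: 41.4
```

Run:
```python
from h import *
im=viewer.get_image("side")
s=r.get_state();print(s["time"],s["tcp_pos"],s["ft_force"],s["opening"])
cv2.imwrite("pics/c8.png",cv2.resize(im[210:340,60:250,::-1],None,fx=4,fy=4,interpolation=cv2.INTER_CUBIC))
```

```text
32.8 [0.53031389 0.18616671 0.03097325] [-0.08511696 -0.47541594 -1.07107138] 0.046802212248034776
```

View pics/c8.png

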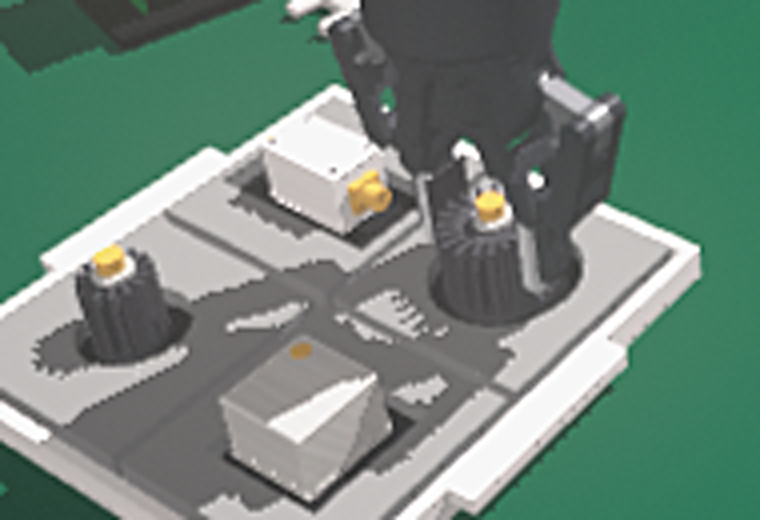

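The large load is inside its pocket (490,270); the other three stand in theirs. Releasing and retreating.

{"name": "play_rows", "arguments": {
  "moves": "0 0 0 0 0 0;0 0 0 0 0 0;0 0 0 0 0 0;0 0 0 0 0 0;0 0 .5 0 0 0;0 0 1 0 0 0;0 0 1 0 0 0;0 0 1 0 0 0",
  "grip": 0.8
}}

```text
time: 33.6
tcp_pos: [0.5297, 0.1862, 0.1019]
ee_rot: [0.0, 0.607, 0.795, 0.0]
ft_force: [1.0, 0.2, -0.3]
opening: 0.0684
grasp_force: 0.0
```

{"name": "play_rows", "arguments": {
  "moves": "0 -1 1 0 0 0;0 -1 1 0 0 0;0 -1 .5 0 0 0;0 -1 0 0 0 0;0 -1 0 0 0 0;0 -1 0 0 0 0;0 -1 0 0 0 0;0 -1 0 0 0 0"
}}

```text
time: 34.4
tcp_pos: [0.5297, 0.0254, 0.1514]
ee_rot: [0.0, 0.607, 0.795, 0.0]
ft_force: [-0.2, 0.5, 0.2]
opening: 0.0683
grasp_force: 0.0
```

{"name": "play_rows", "arguments": {
  "moves": "0 -1 0 0 0 0;0 -1 0 0 0 0;0 -1 0 0 0 0;0 -1 0 0 0 0;0 -1 0 0 0 0;0 -1 0 0 0 0;0 -1 0 0 0 0;0 0 0 0 0 0"
}}

```text
time: 35.2
tcp_pos: [0.53, -0.1159, 0.1515]
ee_rot: [0.001, 0.608, 0.794, -0.0]
ft_force: [0.5, -0.0, -0.3]
opening: 0.0682
grasp_force: 0.0
```

Run:
```python
from h import *
im=viewer.get_image("side");t=viewer.get_image("top")
s=r.get_state();print(s["time"],s["tcp_pos"],s["opening"])
a=im[200:350,30:250,::-1];b=t[140:290,70:290,::-1]
cv2.imwrite("pics/c9.png",cv2.resize(np.hstack([a,b]),None,fx=1.8,fy=1.8,interpolation=cv2.INTER_CUBIC))
S=viewer.camera_params("side")
print("loads pred top/side",*[(proj([*x,.055]).round(),proj([*x,.055],S).round()) for x in((.603,.315),(.529,.186))])
f=t.astype(int)
for nm,J in(("top",t),("side",im)):
    h=cv2.cvtColor(J,cv2.COLOR_RGB2HSV);y=((h[...,0]>15)&(h[...,0]<28)&(h[...,1]>110)&(h[...,2]>110)).astype(np.uint8)
    n,l,st,ce=cv2.connectedComponentsWithStats(y);print(nm,[(c.round(1).tolist(),int(q[4])) for c,q in zip(ce[1:],st[1:]) if c[0]<260 and q[4]>4])
```

```text
35.3 [ 0.52961208 -0.11377847  0.15102565] 0.06856597946048276
loads pred top/side (array([[126., 198.]]), array([[ 86., 273.]])) (array([[178., 224.]]), array([[182., 260.]]))
top [([231.8, 75.8], 771), ([144.4, 80.6], 11), ([126.1, 81.5], 24), ([71.8, 84.9], 15), ([10.3, 88.8], 115), ([167.7, 175.6], 7), ([125.4, 197.6], 13), ([173.6, 198.3], 29), ([178.0, 222.5], 10), ([49.8, 266.8], 1038)]
side [([221.1, 144.0], 262), ([118.2, 179.0], 6), ([105.5, 183.5], 10), ([91.5, 187.9], 13), ([49.0, 202.1], 207), ([151.8, 258.1], 72), ([181.7, 261.7], 35), ([86.9, 274.8], 41), ([134.9, 297.2], 11)]
```

View pics/c9.png

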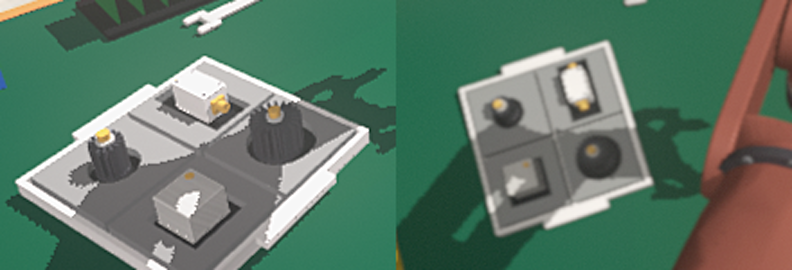

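All four stand upright in their own pockets, with load tops within 2 px of where full depth would put them. The arm is clear.

```bash
python3 -c "
from station import hand_in
print(hand_in())"
```

```text
the job is handed in; nothing more can be done
None
```

The job is handed in: all four pieces stood upright in their own pockets by the last pictures at 35 s (limit 106 s); the plain box and ferrite ring were never gripped, but I did not re-measure them at the end, and the hand-in gave no verdict.

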